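# Close the hinged ring template over the nested cells and catch it

## Robot

A 7-joint arm with a two-finger parallel gripper is mounted at the origin on a cart in front of the work surface, level with it; the furniture and walls round the work are solid. World frame = base frame: x ahead of the robot, y to its left, z up, the work surface at z = 0. Lengths are in mm, angles in rad, forces in N, time in s.
With the tool pointing down it reaches from about 400 to 850 mm from the base axis. Payload 10.4 kg.
Tool frame: the origin (TCP) lies between the finger pads; the fingertips stand arm.tcp_to_tips ahead of it and the grasp point (between the pads) lies 8 mm behind it (arm.tcp_to_tips is the distance from the TCP to the fingertips, in mm); z points along the fingers, y is the line along which they close (so a half turn about z gives the same grasp; the last joint's range is limited). The gripper opens to 87 mm and grips with 3 to 60 N. Pads are 19 mm wide; open, the fingers measure 117 mm over their backs; the gripper's body (75 mm by 190 mm) begins 51 mm behind the grasp point.
Start: joints at [1.18, 0.332, -0.065, 1.46, 0.022, 1.35, -0.088], TCP at [224.749, -583.214, 233.576] pointing down, gripper open.
Joint ranges: [-2.6, 2.6], [-0.5, 2.12], [-1.47, 1.34], [0.16, 2.42], [-1.27, 4.41], [0.06, 2.06], [-2.6, 2.6]. Speed limits (rad/s): [2.22, 2.22, 2.79, 2.79, 3.14, 3.14, 3.14].

## Interface

Orientations are given as a unit quaternion [w, x, y, z].
In Python, from plant import arm, optics gives the robot as it stands. The module is installed in compiled form; this text tells all that it offers.
- The arm moves only by the tool jog_arm, never from a script. Its argument "motion" is a list of rows, each an object with "travel": the shift along the tool's x, y, z in cm, a list of three; "delta_rot": the turn, a rotation vector about the tool's x, y, z in degrees, a list of three. A call has 1 to 10 rows; each row is the pose to reach, as a shift and turn from the pose commanded when the call began, along the tool's axes at that moment; what a row does not reach only later rows make up. A row lasts 1/10 s, in which the tool goes at most 50 mm and 8.59 degrees, less where a joint would pass 70% of its speed; a pose out of reach is approached as far as the arm can. A call with a gripper value outside its range is refused whole. "jaw" is the opening, from 0 (shut) to 1 (fully open), set as the call begins (left out, the last holds). The fingers move at their own pace and stop on an object; "grip_force" is the grip in N (left out, the last holds). Time passes only in rows, so rows that repeat a pose let the fingers close. It gives the time, the measured TCP pose, the force, the opening and the grip force at its end, in the units of the state.
- arm.state(): the state, without advancing time (a new reading comes with each control period).
- optics.read_camera(name): name is "scene" or "side" or "wrist"; returns the picture (384x512x3 uint8, red, green, blue); there is no depth.
- optics.calibration(name): a dict with "K" (3x3 intrinsics, pixels), "eye" and "attitude" of the camera in the world; the wrist camera has in their place "mount" (4x4, takes a point from camera to tool coordinates, whose origin is the TCP and whose axes are the flange's). Camera axes: x right, y up, looking along -z (the intrinsics and any distortion apply to the point x, -y, -z); pixel columns grow to the right and rows downward; lengths in mm; the calibration is good to about 2 mm. A picture is of the moment at which its call begins: read the wrist's pose just before it. calibration takes no time and is no camera call.
- arm.close_job(): hands the job in; it is judged then, once.
The state is a dict: "clock": time; "joints": joint angles; "qd": joint speeds; "tau": joint torques, N m; "tool_pos": TCP position; "orientation": TCP orientation; "force": force on the tool from outside, world axes, zero at the start; "moment": the same for the moment, N m; "gripper_width": opening from 0.0 (shut) to 1.0 (fully open); "grip_force": force on a finger pad.
Only numpy, scipy, OpenCV 4.12 (cv2) and the standard library are available. Lean on these libraries where they do the work, as an engineer would, in place of code of your own. Each camera call takes 0.05 s, during which the arm holds its last target. There are 200 camera calls.

## Task

Close the hinged ring template over the six blue cells in the nest: with a fingertip against the outside of its red lip, push the aluminium leaf up and right over its hinge, without flinging it, and press it down until it lies flat round the cell tops. Then push the orange thumb pin round until the black catch has turned fully, with its nose over the leaf. Only push with the fingertips or the outside of the fingers: pinch and lift nothing, keep off the leaf's rubber-stripped face, and leave the cells standing in their pockets and the things near the jig where they are.

Things in the scene. Friction and masses are not known exactly. Their poses are not given: they have to be found in the camera images.
- ring_jig: Fixed jig on a steel plate 184 x 130 x 6 mm (x -91 to 93, y -72 to 58 mm). Origin on the worktop below the middle of the hinge axis; own x from the open leaf's resting side to the cells' side, y along the hinge, z up. Grey nest block x 12 to 76, y -47 to 47, top at z 46. Rest posts at x -71 and 71, y -41.5 and 41.5; hinge brackets at x 0, y -45.5 and 45.5, up to z 77 mm.
- leaf_hinge (a point): Middle of the hinge axis, 71.5 mm above the worktop, fixed to the jig.
- leaf (a joint): Angle of the leaf in rad about the jig's +y axis through leaf_hinge: 0 = flat and open on the rest posts on the jig's -x side, pi/2 = upright, pi = flat over the cells on the +x side (stop). Hinge friction 0.085 N m: the leaf stays where it is left and must be pushed all the way down. Leaf, lip and strips weigh about 0.12 kg.
- leaf_back (a point): Middle of the leaf's plain back, 44 mm from the hinge axis; frame turns with the leaf (x, y, z equal the jig's when it is open). From the hinge axis the aluminium plate (six 22 mm holes) spans x -7 to -81, y -50 to 50, z -2.5 to 1 mm. The back (z -2.5) is underneath when open, on top when closed (74 mm above the worktop): push on it and on the lip's outside.
- leaf_face (a point): Middle of the leaf's other face (z 1 mm from the hinge axis), framed by black rubber strips 1.5 mm thick, with one more inside the lip: the upper face when open, toward the cells when closed. The strips must not be pressed with the fingers.
- lip (a point): Middle of the red lip (from the hinge axis, open: x -87, y 0, z 12.2 mm). The lip is 44 mm wide (along the hinge), 3 mm thick, bent 62 degrees out of the plate at its free edge: from x -80, z -1 outward to its end at x -95, z 26 mm. Open, it slants up and outward and can be pushed from outside and below; closed, it slants down.
- catch (a joint): Angle in rad of the black swing catch about a vertical post at x 44, y -62 mm of the jig, counter-clockwise from above: 0 = open, 21 mm nose along the jig's +x beside the leaf, handle along the jig's -y; pi/2 = closed (stop), nose along +y over the leaf's edge, handle along +x. Friction 0.04 N m; stays where it is left. Arms 75 to 80, hub up to 84 mm above the worktop.
- thumb_pin (a point): Middle of the top of the orange upright thumb pin, 11 mm thick, at the end of the catch's handle, 32 mm from the catch's axis; the pin rises from 80 to 105 mm above the worktop.
- parts_box: Grey parts box with clear lid, 93 x 120 x 38 mm, near the jig; origin under its centre. To be left alone.
- tweezers: Steel tweezers, 14 x 124 x 8 mm, lying near the jig; origin under the centre. To be left alone.
- ring_gauge: Thick grey steel ring, 48 mm across, 14 mm high, near the jig; origin under its centre. To be left alone.
- nest_cell_0: Blue round battery cell, 18.4 mm thick, 66 mm long, standing loose in the nest pocket at x 30.5, y -27 mm of the jig; origin at the centre of its foot, 6 mm above the worktop; top at 72 mm. To be left standing in its pocket.
- nest_cell_1: Blue round battery cell, 18.4 mm thick, 66 mm long, standing loose in the nest pocket at x 30.5, y 0 mm of the jig; origin at the centre of its foot, 6 mm above the worktop; top at 72 mm. To be left standing in its pocket.
- nest_cell_2: Blue round battery cell, 18.4 mm thick, 66 mm long, standing loose in the nest pocket at x 30.5, y 27 mm of the jig; origin at the centre of its foot, 6 mm above the worktop; top at 72 mm. To be left standing in its pocket.
- nest_cell_3: Blue round battery cell, 18.4 mm thick, 66 mm long, standing loose in the nest pocket at x 57.5, y -27 mm of the jig; origin at the centre of its foot, 6 mm above the worktop; top at 72 mm. To be left standing in its pocket.
- nest_cell_4: Blue round battery cell, 18.4 mm thick, 66 mm long, standing loose in the nest pocket at x 57.5, y 0 mm of the jig; origin at the centre of its foot, 6 mm above the worktop; top at 72 mm. To be left standing in its pocket.
- nest_cell_5: Blue round battery cell, 18.4 mm thick, 66 mm long, standing loose in the nest pocket at x 57.5, y 27 mm of the jig; origin at the centre of its foot, 6 mm above the worktop; top at 72 mm. To be left standing in its pocket.
Mind the look-alikes: they are no part of the job. What is shaped like the nest_cell_5 but brown, green or pink is not meant.

How it is judged (in metres and radians):
On the way, in this order (a step that is already met when the one before it is completed fails the run):
1. the leaf has been turned over and lies flat over the cells (within 3 degrees) (value of joint leaf above 3.09 rad), for 0.2 s.
2. then the catch has been swung over the leaf (within about 10 degrees of its stop) with the leaf still flat (value of joint leaf above 3.09 rad and value of joint catch above 1.4 rad), for 0.2 s.
At the end, for the whole second after the job is handed in: Leaf flat over the cells (within 3 degrees of its stop), catch closed over it (within about 10 degrees of its stop), both at rest; all six cells upright in their pockets within 6 mm of where they began; parts box, tweezers and steel ring within 20 mm of where they began (all of step 2 and velocity of joint each of leaf, catch below 0.05 rad/s and angle between each of nest_cell_0, nest_cell_1, nest_cell_2, nest_cell_3, nest_cell_4, nest_cell_5's own z axis and vertical below 0.08 rad and distance of each of nest_cell_0, nest_cell_1, nest_cell_2, nest_cell_3, nest_cell_4, nest_cell_5 from where it was at the start of the episode below 0.006 m and distance of each of parts_box, tweezers, ring_gauge from where it was at the start of the episode below 0.02 m); the robot touches nothing.
It fails at once if the leaf is pinched or handled by its inner face: the fingers press on its rubber strips (contact force between the fingers and leaf_c0 above 0.5 N or contact force between the fingers and leaf_c1 above 0.5 N or contact force between the fingers and leaf_c2 above 0.5 N or contact force between the fingers and leaf_c3 above 0.5 N or contact force between the fingers and leaf_c4 above 0.5 N).
It fails at once if the leaf is flung over (faster than 6 rad/s) (velocity of joint leaf above 6 rad/s).
It fails at once if a cell is lifted more than 12 mm from its pocket floor (z of any of nest_cell_0, nest_cell_1, nest_cell_2, nest_cell_3, nest_cell_4, nest_cell_5 in the frame of ring_jig above 0.018 m).
It fails at once if a thing lying near the jig is moved more than 20 mm (distance of any of parts_box, tweezers, ring_gauge from where it was at the start of the episode above 0.02 m).
It also fails if it takes over 66 s, if anything falls off the work surface, if the arm or the gripper's body presses on something with over 40 N, if the wrist force passes 120 N, or if a joint passes its speed limit or range.

## Working session

There is one attempt and no reset: what is moved stays moved. The work goes in short steps, Python scripts to look and compute and a tool call to move; the robot and the scene stay as the last step left them, time stands still between calls to the robot, and variables do not carry over. Pictures are saved under pics/ and viewed, at most 11 in all, crops included, and the job is handed in when it is done.

Besides the shell and the picture viewer there is one more tool, called after ">>>" by a JSON object that holds its "fn" and its "kwargs". jog_arm: Moves the arm, as the interface text tells. Its arguments: {"type":"object","properties":{"motion":{"type":"array"},"jaw":{"type":"number"},"grip_force":{"type":"number"}},"required":["motion"]}

```bash
mkdir -p pics; python3 - <<'E'
from plant import arm, optics
import cv2,numpy as np
s=arm.state();print(s, arm.tcp_to_tips)
for n in ("scene","side"):
    cv2.imwrite(f"pics/{n}0.png",optics.read_camera(n)[:,:,::-1]);c=optics.calibration(n);print(n,c)
print(optics.calibration("wrist"))
a=cv2.imread("pics/scene0.png");b=cv2.imread("pics/side0.png")
cv2.imwrite("pics/both.png",cv2.resize(np.vstack([a,b]),None,fx=.78,fy=.78) if 0 else a)
E
```

```text
{'clock': 0.0, 'joints': array([ 1.18036766,  0.33289139, -0.06470958,  1.46094357,  0.02161318,
        1.34986964, -0.08850694]), 'qd': array([ 1.00886820e-03, -8.13383216e-04,  8.22210273e-05,  1.80798445e-03,
       -4.30702687e-04,  6.63808370e-04,  2.38782694e-04]), 'tau': array([-1.34757254e-03, -6.23265481e+01,  2.39233766e-02, -3.89903283e+01,
       -6.13787281e-02,  3.97756754e-02,  1.17194736e-04]), 'tool_pos': array([ 224.61011372, -582.85561314,  232.74067601]), 'orientation': array([-6.88290315e-04,  9.83132748e-01,  1.82892039e-01, -1.65630651e-04]), 'force': array([-0.49975843, -0.19020627, -0.2057182 ]), 'moment': array([-0.01038235, -0.03661164, -0.04804615]), 'grip_force': 0.0, 'gripper_width': 0.998013897390259} 11.0
scene {'K': array([[421.22095888,   0.        , 252.20039653],
       [  0.        , 421.22095888, 193.53977269],
       [  0.        ,   0.        ,   1.        ]]), 'eye': array([ 234.77980448, -935.0723455 ,  814.3261765 ]), 'attitude': array([ 0.89938779,  0.33485633, -0.10745228, -0.2596668 ])}
side {'K': array([[392.99129397,   0.        , 266.25481219],
       [  0.        , 392.99129397, 189.24613417],
       [  0.        ,   0.        ,   1.        ]]), 'eye': array([466.44465487, 286.70764602, 561.06245473]), 'attitude': array([-0.08374139, -0.03514486,  0.46629185,  0.87995689])}
{'K': array([[291.18378542,   0.        , 248.65427956],
       [  0.        , 291.18378542, 193.36960456],
       [  0.        ,   0.        ,   1.        ]]), 'mount': array([[-7.82531313e-04,  9.52379093e-01,  3.04915482e-01,
         8.43200123e+01],
       [ 9.99999684e-01,  7.87642360e-04,  1.06248949e-04,
        -9.73066007e-01],
       [-1.38975071e-04,  3.04915469e-01, -9.52379409e-01,
        -1.51136255e+02],
       [ 0.00000000e+00,  0.00000000e+00,  0.00000000e+00,
         1.00000000e+00]])}
```

View pics/scene0.png

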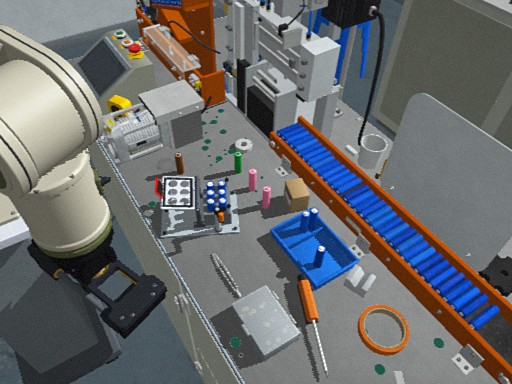

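View pics/side0.png

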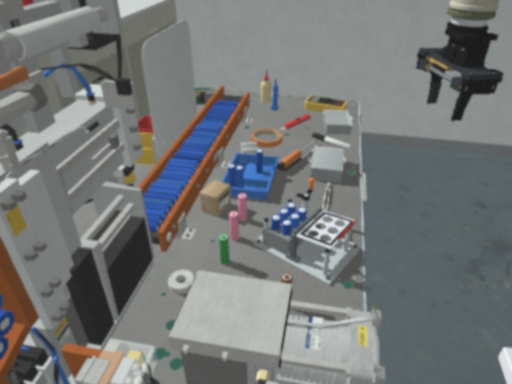

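The scene view shows the jig at about (200,205), with the red lip on the left at (158,190), six blue cells at (216,195) and the orange pin near (220,216). The brown (179,162), green (238,162) and pink (253,180), (266,197) cells are the look-alikes. The blue cells in the tray at (310,215) aren't in the nest either. Next I'll check an enlarged crop.

```bash
python3 - <<'E'
import cv2,numpy as np
a=cv2.imread("pics/scene0.png")[165:245,140:250];b=cv2.imread("pics/side0.png")[190:290,250:370]
A=cv2.resize(a,(550,400),interpolation=cv2.INTER_CUBIC)
cv2.imwrite("pics/cropA.png",A)
B=cv2.resize(b,(600,500),interpolation=cv2.INTER_CUBIC);cv2.imwrite("pics/cropB.png",B)
E
```

```text
(no output)
```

View pics/cropA.png

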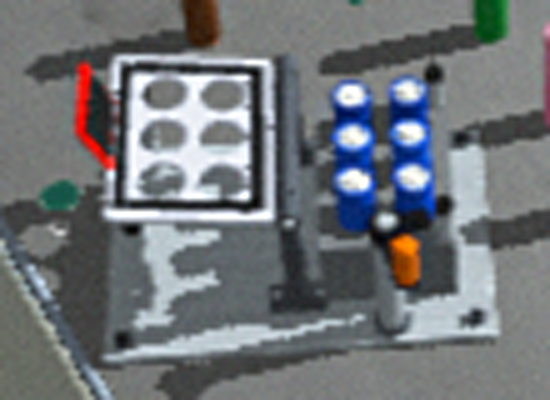

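View pics/cropB.png

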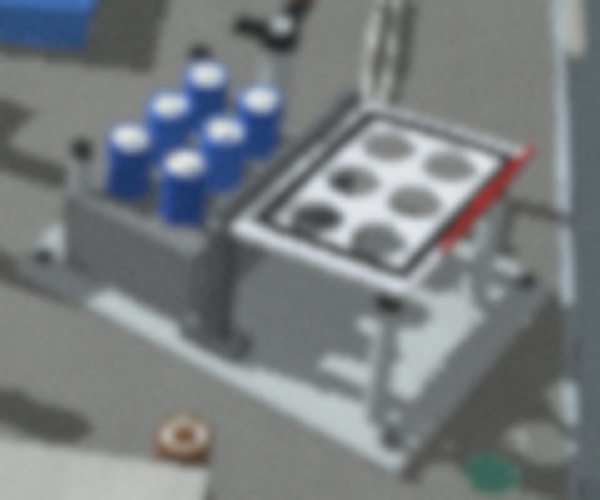

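The scene crop shows six blue cells with white tops at about (351,95)…(412,178). The lip is at (95,115), and the orange pin at (405,260) points along the jig's -y, so the catch is open. The side crop shows the same cells. The brown, green and pink cells stand outside the nest.

```bash
cat > h.py <<'E'
import numpy as np,cv2
from scipy.spatial.transform import Rotation as R
from plant import arm,optics
def ray(n,uv):
    c=optics.calibration(n);K=c["K"];q=c["attitude"]
    d=np.array([(uv[0]-K[0,2])/K[0,0],-(uv[1]-K[1,2])/K[1,1],-1])
    return c["eye"],R.from_quat(q,scalar_first=True).apply(d)
def onz(n,uv,z):
    e,d=ray(n,uv);return e+d*(z-e[2])/d[2]
def tool():
    s=arm.state();return s["tool_pos"],R.from_quat(s["orientation"],scalar_first=True),s
E
python3 - <<'E'
from h import *
from scipy.optimize import least_squares
J=np.array([[30.5,27],[30.5,0],[30.5,-27],[57.5,27],[57.5,0],[57.5,-27]])
g={"scene":([(351,95),(350,134),(354,181),(408,92),(410,131),(412,178)],(140,165)),
   "side":([(184,162),(223,130),(260,98),(128,135),(168,105),(206,75)],(250,190))}
res={}
for n,(p,o) in g.items():
    im=cv2.imread(f"pics/{n}0.png");hsv=cv2.cvtColor(im,cv2.COLOR_BGR2HSV).astype(float)
    W=[]
    for u,v in p:
        x,y=(u+.5)/5-.5+o[0],(v+.5)/5-.5+o[1]
        yy,xx=np.mgrid[int(y)-5:int(y)+7,int(x)-6:int(x)+8]
        w=np.clip(1-hsv[yy,xx,1]/110,0,1)*np.clip((hsv[yy,xx,2]-150)/60,0,1)*(np.hypot(xx-x,(yy-y)*1.2)<5)
        c=((w*xx).sum()/w.sum(),(w*yy).sum()/w.sum());print(n,np.round((x,y),1),np.round(c,1))
        W.append(onz(n,c,72)[:2])
    res[n]=np.array(W)
def fit(W,J):
    Jc=J-J.mean(0);Wc=W-W.mean(0);a=np.arctan2((Jc[:,0]*Wc[:,1]-Jc[:,1]*Wc[:,0]).sum(),(Jc*Wc).sum())
    r=np.array([[np.cos(a),-np.sin(a)],[np.sin(a),np.cos(a)]]);t=W.mean(0)-r@J.mean(0)
    print("yaw",a,"t",t,"res",np.round(W-(J@r.T+t),1).tolist());return a,t,r
for n in res: fit(res[n],J)
a,t,r=fit((res["scene"]+res["side"])/2,J)
# checks: pin top expected, seen, and lip
for n,im in(("scene",0),("side",0)):
    c=optics.calibration(n);rot=R.from_quat(c["attitude"],scalar_first=True)
    for nm,P in (("pin",(44,-94,105)),("lip mid",(-87,0,83.7)),("lip end",(-95,22,97.5)),("lip end2",(-95,-22,97.5)),("plate",(-91,-72,6)),("plate",(93,58,6))):
        w=np.r_[r@np.array(P[:2])+t,P[2]];q=rot.inv().apply(w-c["eye"]);u=c["K"]@[q[0],-q[1],-q[2]];u=u[:2]/u[2]
        print(n,nm,np.round(w),np.round(u,1))
print(tool()[1].as_matrix().round(3))
E
```

```text
scene [209.8 183.6] [209.7 183.5]
scene [209.6 191.4] [210.1 191.8]
scene [210.4 200.8] [210.6 200.6]
scene [221.2 183. ] [221.2 182.7]
scene [221.6 190.8] [221.8 191.1]
scene [222.  200.2] [222.2 199.9]
side [286.4 222. ] [286.3 222. ]
side [294.2 215.6] [294.3 215.4]
side [301.6 209.2] [301.5 209.1]
side [275.2 216.6] [275.3 216.7]
side [283.2 210.6] [283.2 210.3]
side [290.8 204.6] [290.8 204.4]
yaw -0.46987054435488945 t [ 488.70128513 -326.0962123 ] res [[-0.3, -0.2], [-0.1, 0.1], [-0.0, 0.0], [0.3, -0.1], [0.3, 0.1], [-0.2, 0.1]]
yaw -0.4778308673585926 t [ 489.01815063 -326.48150712] res [[0.2, -0.1], [-0.4, -0.1], [0.1, -0.3], [0.2, 0.1], [0.1, -0.1], [-0.2, 0.4]]
yaw -0.4738519050752731 t [ 488.85943184 -326.28865373] res [[-0.0, -0.2], [-0.2, -0.0], [0.0, -0.1], [0.2, 0.0], [0.2, 0.0], [-0.2, 0.2]]
scene pin [ 485. -430.  105.] [217.1 214.2]
scene lip mid [ 411. -287.   84.] [158.8 191.6]
scene lip end [ 414. -263.   98.] [154.9 180.7]
scene lip end2 [ 394. -303.   98.] [153.8 195. ]
scene plate [ 375. -349.    6.] [160.4 236.9]
scene plate [ 598. -317.    6.] [235.5 190.6]
side pin [ 485. -430.  105.] [314.4 179.8]
side lip mid [ 411. -287.   84.] [347.  235.1]
side lip end [ 414. -263.   98.] [346.2 237.4]
side lip end2 [ 394. -303.   98.] [357.5 225.1]
side plate [ 375. -349.    6.] [360.2 246.5]
side plate [ 598. -317.    6.] [252.1 242.2]
[[ 0.933  0.36  -0.   ]
 [ 0.36  -0.933  0.001]
 [-0.    -0.001 -1.   ]]
```

```bash
cat >> h.py <<'E'
YAW=-0.4739;T=np.array([488.86,-326.29,0])
RJ=R.from_euler("z",YAW)
def j2w(p): return RJ.apply(p)+T
def w2j(p): return RJ.inv().apply(np.asarray(p)-T)
def goal_R(tilt,yawdeg=0):  # tool x along jig x (turned by yaw), tool z tilted from down towards tool x by tilt deg
    return RJ*R.from_euler("z",yawdeg,degrees=True)*R.from_matrix(np.array([[1,0,0],[0,-1,0],[0,0,-1.]]))*R.from_euler("y",tilt,degrees=True)
def rel(pw,Rg,p=None,Rt=None):
    if p is None: p,Rt,_=tool()
    return Rt.inv().apply(np.asarray(pw)-p)/10,(Rt.inv()*Rg).as_rotvec(degrees=True)
E
python3 - <<'E'
from h import *
np.set_printoptions(precision=2,suppress=True)
for n in("scene","side"):
    im=cv2.imread(f"pics/{n}0.png").astype(int);m=(im[...,2]>130)&(im[...,1]<90)&(im[...,0]<90)
    b=(slice(165,245),slice(140,175)) if n=="scene" else (slice(205,260),slice(330,365))
    ys,xs=np.nonzero(m[b]);P=np.c_[xs+b[1].start,ys+b[0].start]
    print(n,len(P),"top",P[P[:,1].argmin()],"bot",P[P[:,1].argmax()],"L",P[P[:,0].argmin()],"R",P[P[:,0].argmax()],cv2.convexHull(P.astype(np.int32))[:,0].tolist())
# pin
im=cv2.imread("pics/scene0.png");h=cv2.cvtColor(im,cv2.COLOR_BGR2HSV)[205:230,210:230]
m=(h[...,0]>5)&(h[...,0]<22)&(h[...,1]>150);ys,xs=np.nonzero(m);print("pin",xs.mean()+210,ys.min()+205,ys.max()+205, w2j(onz("scene",(xs.mean()+210,ys.min()+206),105)))
print("stage",j2w([-170,0,170]),rel(j2w([-170,0,170]),goal_R(29)))
E
```

```text
scene 57 top [155 178] bot [161 198] L [155 178] R [162 196] [[162, 197], [161, 198], [155, 192], [155, 178], [157, 178], [158, 179], [162, 196]]
side 33 top [353 222] bot [338 238] L [338 238] R [354 222] [[354, 222], [348, 229], [341, 237], [339, 238], [338, 238], [345, 229], [346, 228], [353, 222]]
pin 220.59259259259258 212 221 [ 51.65 -91.32 105.  ]
stage [ 337.59 -248.71  170.  ] (array([ 22.56, -27.11,   6.32]), array([-12.26,  27.29,  47.15]))
```

```bash
python3 - <<'E'
from h import *
np.set_printoptions(precision=2,suppress=True)
t,r=rel(j2w([-128,0,140]),goal_R(29));print(t,r)
for k in range(1,10): print(t*k/9,r*min(1,k/7.5))
E
```

```text
[ 25.36 -23.98   9.31] [-12.26  27.29  47.15]
[ 2.82 -2.66  1.03] [-1.64  3.64  6.29]
[ 5.64 -5.33  2.07] [-3.27  7.28 12.57]
[ 8.45 -7.99  3.1 ] [-4.91 10.91 18.86]
[ 11.27 -10.66   4.14] [-6.54 14.55 25.15]
[ 14.09 -13.32   5.17] [-8.18 18.19 31.43]
[ 16.91 -15.99   6.21] [-9.81 21.83 37.72]
[ 19.72 -18.65   7.24] [-11.45  25.47  44.01]
[ 22.54 -21.31   8.28] [-12.26  27.29  47.15]
[ 25.36 -23.98   9.31] [-12.26  27.29  47.15]
```

>>> {"fn": "jog_arm", "kwargs": {"motion": [{"travel":[2.8,-2.7,1.0],"delta_rot":[-1.6,3.6,6.3]},{"travel":[5.6,-5.3,2.0],"delta_rot":[-3.3,7.3,12.6]},{"travel":[8.5,-8.0,3.0],"delta_rot":[-4.9,10.9,18.9]},{"travel":[11.3,-10.7,4.1],"delta_rot":[-6.5,14.6,25.2]},{"travel":[14.1,-13.3,5.2],"delta_rot":[-8.2,18.2,31.4]},{"travel":[16.9,-16.0,6.2],"delta_rot":[-9.8,21.8,37.7]},{"travel":[19.7,-18.7,7.2],"delta_rot":[-11.5,25.5,44.0]},{"travel":[22.5,-21.3,8.3],"delta_rot":[-12.3,27.3,47.2]},{"travel":[25.4,-24.0,9.3],"delta_rot":[-12.3,27.3,47.2]},{"travel":[25.4,-24.0,9.3],"delta_rot":[-12.3,27.3,47.2]}], "jaw": 0}}

```text
clock: 1.1
tool_pos: [376.1, -263.7, 139.0]
orientation: [0.059, 0.942, -0.225, 0.243]
force: [-0.4, 0.6, 0.7]
gripper_width: 0.174
grip_force: 0.0
```

```bash
cat >> h.py <<'E'
def nd(tilt):
    a=np.radians(tilt);return np.array([np.cos(a),0,np.sin(a)]),np.array([np.sin(a),0,-np.cos(a)])
def tcp_for(C,tilt): # C jig: front corner of the tip
    n,d=nd(tilt);return np.asarray(C)-11*d-9.5*n
def leafpt(x,z,th,y=0):
    return np.array([np.cos(th)*x+np.sin(th)*z,y,71.5-np.sin(th)*x+np.cos(th)*z])
E
python3 - <<'E'
from h import *
np.set_printoptions(precision=2,suppress=True)
p,Rt,s=tool();print(w2j(p),(Rt.inv()*goal_R(29)).as_rotvec(degrees=True),s["gripper_width"])
n,d=nd(29);Q=leafpt(-81,-2.5,0)
pre=tcp_for(Q+6*d-14*n,29);pre_hi=pre+np.array([-14,0,0]);print(pre)
for g in(pre_hi,pre,tcp_for(Q+6*d,29)): print(rel(j2w(g),goal_R(29)))
cv2.imwrite("pics/w1.png",optics.read_camera("scene")[140:250,110:250][:,:,::-1].repeat(4,0).repeat(4,1))
E
```

```text
[-128.94    4.26  138.97] [-0.02  0.05  0.29] 0.17444892348997088
[-103.98    0.     61.98]
(array([-2.77,  0.41,  7.27]), array([-0.02,  0.05,  0.29]))
(array([-1.54,  0.42,  7.95]), array([-0.02,  0.05,  0.29]))
(array([-0.14,  0.43,  7.94]), array([-0.02,  0.05,  0.29]))
```

View pics/w1.png

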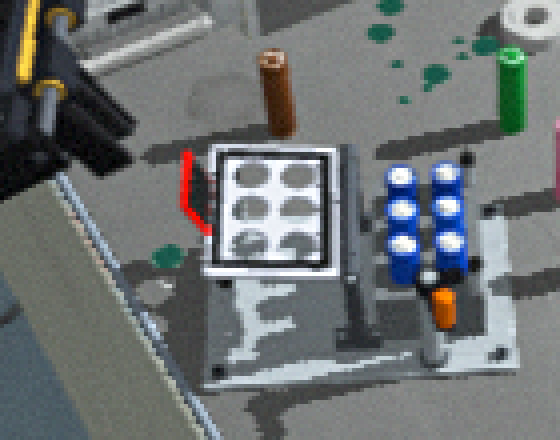

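The view shows the arm's fingers at upper left (100,140), clear of the red lip at (195,195). The jig, cells and brown cell haven't moved.

>>> {"fn": "jog_arm", "kwargs": {"motion": [{"travel":[-0.9,0.1,2.0],"delta_rot":[0,0,0.3]},{"travel":[-1.8,0.2,4.5],"delta_rot":[0,0,0.3]},{"travel":[-2.8,0.4,7.3],"delta_rot":[0,0,0.3]},{"travel":[-2.8,0.4,7.3],"delta_rot":[0,0,0.3]},{"travel":[-2.2,0.4,7.6],"delta_rot":[0,0,0.3]},{"travel":[-1.5,0.4,7.9],"delta_rot":[0,0,0.3]},{"travel":[-1.5,0.4,7.9],"delta_rot":[0,0,0.3]},{"travel":[-1.5,0.4,7.9],"delta_rot":[0,0,0.3]}]}}

```text
clock: 1.95
tool_pos: [395.8, -283.7, 65.0]
orientation: [0.059, 0.94, -0.23, 0.244]
force: [0.4, 0.3, 0.7]
gripper_width: 0.004
grip_force: 0.0
```

```bash
python3 - <<'E'
from h import *
np.set_printoptions(precision=2,suppress=True)
p,Rt,s=tool();print(w2j(p),(Rt.inv()*goal_R(29)).as_rotvec(degrees=True),s["gripper_width"],s["force"])
im=optics.read_camera("wrist")
cv2.imwrite("pics/w2.png",im[:,:,::-1])
n,d=nd(29)
for deg in (-4,0,4,8,12,16,20,25,30,35,40,45,50,55,60):
    th=np.radians(deg);g=tcp_for(leafpt(-81,-2.5,th)+6*d,29);print(deg,g,rel(j2w(g),goal_R(29))[0])
E
```

```text
[-102.28   -4.57   64.96] [ 0.13 -0.1  -0.34] 0.00367543649164913 [0.39 0.26 0.74]
-4 [-91.36   0.    63.12] [ 0.89 -0.45  0.68]
0 [-91.73   0.    68.77] [ 1.14 -0.45  0.17]
4 [-91.71   0.    74.42] [ 1.41 -0.45 -0.32]
8 [-91.29   0.    80.06] [ 1.72 -0.45 -0.8 ]
12 [-90.48   0.    85.66] [ 2.07 -0.45 -1.25]
16 [-89.28   0.    91.19] [ 2.44 -0.46 -1.67]
20 [-87.7    0.    96.62] [ 2.84 -0.46 -2.07]
25 [-85.2    0.   103.23] [ 3.38 -0.46 -2.52]
30 [-82.13   0.   109.6 ] [ 3.96 -0.46 -2.93]
35 [-78.52   0.   115.68] [ 4.57 -0.46 -3.29]
40 [-74.39   0.   121.42] [ 5.21 -0.47 -3.59]
45 [-69.78   0.   126.78] [ 5.87 -0.47 -3.83]
50 [-64.71   0.   131.71] [ 6.56 -0.47 -4.02]
55 [-59.24   0.   136.18] [ 7.25 -0.48 -4.14]
60 [-53.4    0.   140.17] [ 7.96 -0.48 -4.21]
```

View pics/w2.png

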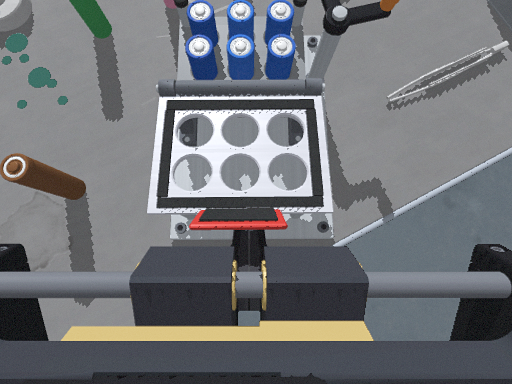

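The wrist view shows the closed fingertips at (250,235), below and outside the red lip (190–287, 220). The rubber strips are clear. Now I'll push along the arc.

>>> {"fn": "jog_arm", "kwargs": {"motion": [{"travel":[0.6,-0.4,0.2],"delta_rot":[0,0,0]},{"travel":[1.1,-0.4,0.2],"delta_rot":[0,0,0]},{"travel":[1.4,-0.4,-0.3],"delta_rot":[0,0,0]},{"travel":[1.7,-0.4,-0.8],"delta_rot":[0,0,0]},{"travel":[2.1,-0.4,-1.2],"delta_rot":[0,0,0]},{"travel":[2.4,-0.4,-1.7],"delta_rot":[0,0,0]},{"travel":[2.8,-0.4,-2.1],"delta_rot":[0,0,0]},{"travel":[3.4,-0.4,-2.5],"delta_rot":[0,0,0]},{"travel":[4.0,-0.4,-2.9],"delta_rot":[0,0,0]},{"travel":[4.0,-0.4,-2.9],"delta_rot":[0,0,0]}]}}

```text
clock: 3.0
tool_pos: [417.2, -289.8, 110.2]
orientation: [0.059, 0.94, -0.23, 0.245]
force: [-1.6, 1.0, 0.1]
gripper_width: 0.009
grip_force: 0.5
```

```bash
python3 - <<'E'
from h import *
np.set_printoptions(precision=2,suppress=True)
p,Rt,s=tool();print(w2j(p),(Rt.inv()*goal_R(29)).as_rotvec(degrees=True),s["force"])
im=optics.read_camera("wrist")
sd=optics.read_camera("side")[185:285,250:370].repeat(4,0).repeat(4,1)[:384]
cv2.imwrite("pics/w3.png",cv2.resize(np.hstack([im,sd[:384]]),None,fx=.8,fy=.8)[:,:,::-1])
n,d=nd(29)
for deg in range(30,62,5):
    th=np.radians(deg);g=tcp_for(leafpt(-81,-2.5,th)+6*d,29);print(deg,rel(j2w(g),goal_R(29))[0])
for deg in range(65,131,5):
    th=np.radians(deg);g=tcp_for(leafpt(-75,-2.5,th),29);print(deg,rel(j2w(g),goal_R(29))[0])
E
```

```text
[-80.44  -0.24 110.23] [ 0.1  -0.17 -0.3 ] [-1.59  1.03  0.11]
30 [-0.13 -0.02 -0.07]
35 [ 0.48 -0.03 -0.42]
40 [ 1.12 -0.03 -0.72]
45 [ 1.79 -0.03 -0.96]
50 [ 2.47 -0.03 -1.15]
55 [ 3.17 -0.04 -1.27]
60 [ 3.87 -0.04 -1.34]
65 [ 4.54 -0.05 -1.34]
70 [ 5.19 -0.05 -1.28]
75 [ 5.83 -0.05 -1.17]
80 [ 6.47 -0.06 -1.01]
85 [ 7.08 -0.06 -0.78]
90 [ 7.68 -0.06 -0.51]
95 [ 8.25 -0.07 -0.19]
100 [ 8.78 -0.07  0.19]
105 [ 9.29 -0.08  0.61]
110 [ 9.75 -0.08  1.07]
115 [10.17 -0.08  1.57]
120 [10.55 -0.08  2.1 ]
125 [10.88 -0.09  2.67]
130 [11.16 -0.09  3.26]
```

View pics/w3.png

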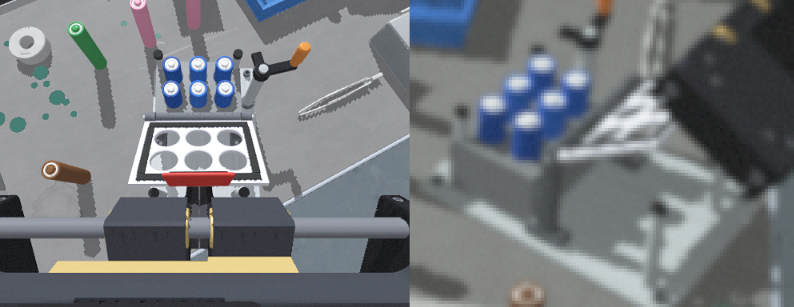

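The leaf is lifted about 25–30° and resting on the finger, with the tip at (198,185) under the lip. Continuing along the arc.

>>> {"fn": "jog_arm", "kwargs": {"motion": [{"travel":[0.5,0,-0.4],"delta_rot":[0,0,0]},{"travel":[1.1,0,-0.7],"delta_rot":[0,0,0]},{"travel":[1.8,0,-1.0],"delta_rot":[0,0,0]},{"travel":[2.5,0,-1.2],"delta_rot":[0,0,0]},{"travel":[3.2,0,-1.3],"delta_rot":[0,0,0]},{"travel":[3.9,0,-1.3],"delta_rot":[0,0,0]},{"travel":[4.5,0,-1.3],"delta_rot":[0,0,0]},{"travel":[5.2,0,-1.3],"delta_rot":[0,0,0]},{"travel":[5.8,0,-1.2],"delta_rot":[0,0,0]},{"travel":[5.8,0,-1.2],"delta_rot":[0,0,0]}]}}

```text
clock: 4.1
tool_pos: [457.0, -310.4, 148.1]
orientation: [0.059, 0.94, -0.23, 0.245]
force: [1.0, 1.1, 0.4]
gripper_width: 0.008
grip_force: 0.0
```

```bash
python3 - <<'E'
from h import *
np.set_printoptions(precision=2,suppress=True)
p,Rt,s=tool();print(w2j(p),(Rt.inv()*goal_R(29)).as_rotvec(degrees=True),s["force"])
im=optics.read_camera("wrist")
sd=optics.read_camera("side")[170:266,250:370].repeat(4,0).repeat(4,1)
cv2.imwrite("pics/w4.png",cv2.resize(np.hstack([im,sd]),None,fx=.8,fy=.8)[:,:,::-1])
for deg in range(75,136,5):
    th=np.radians(deg);g=tcp_for(leafpt(-75,-2.5,th),29);print(deg,rel(j2w(g),goal_R(29))[0])
E
```

```text
[-35.59  -0.35 148.09] [ 0.06 -0.13 -0.32] [1.01 1.12 0.44]
75 [ 0.09 -0.04 -0.01]
80 [ 0.72 -0.05  0.16]
85 [ 1.34 -0.05  0.38]
90 [ 1.94 -0.05  0.65]
95 [ 2.5  -0.06  0.98]
100 [ 3.04 -0.06  1.35]
105 [ 3.55 -0.06  1.77]
110 [ 4.01 -0.07  2.23]
115 [ 4.44 -0.07  2.73]
120 [ 4.81 -0.07  3.26]
125 [ 5.14 -0.07  3.83]
130 [ 5.42 -0.08  4.42]
135 [ 5.65 -0.08  5.03]
```

View pics/w4.png

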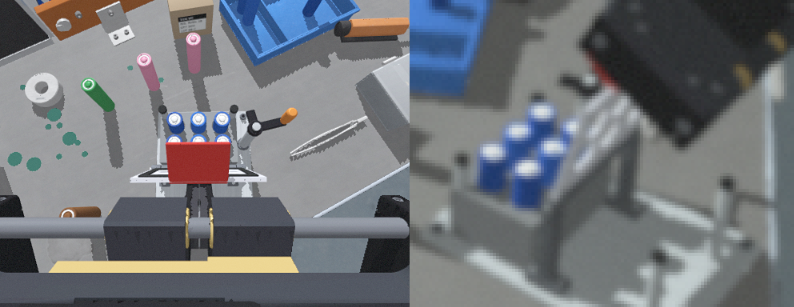

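The leaf is near upright (~70°). The tip at (200,185) is behind its back and the red lip (198,162) is ahead of it. I'll keep pushing it over past vertical.

>>> {"fn": "jog_arm", "kwargs": {"motion": [{"travel":[0.7,0,0.1],"delta_rot":[0,0,0]},{"travel":[1.3,0,0.4],"delta_rot":[0,0,0]},{"travel":[1.9,0,0.6],"delta_rot":[0,0,0]},{"travel":[2.5,0,1.0],"delta_rot":[0,0,0]},{"travel":[3.0,0,1.3],"delta_rot":[0,0,0]},{"travel":[3.5,0,1.8],"delta_rot":[0,0,0]},{"travel":[4.0,0,2.2],"delta_rot":[0,0,0]},{"travel":[4.4,0,2.7],"delta_rot":[0,0,0]},{"travel":[4.8,0,3.3],"delta_rot":[0,0,0]},{"travel":[4.8,0,3.3],"delta_rot":[0,0,0]}]}}

```text
clock: 5.2
tool_pos: [508.3, -336.8, 141.7]
orientation: [0.059, 0.94, -0.23, 0.244]
force: [-0.5, -0.9, 0.4]
gripper_width: 0.007
grip_force: 0.0
```

```bash
python3 - <<'E'
from h import *
np.set_printoptions(precision=2,suppress=True)
p,Rt,s=tool();j=w2j(p);print(j,(Rt.inv()*goal_R(29)).as_rotvec(degrees=True),s["force"])
im=optics.read_camera("wrist")
sd=optics.read_camera("side")[170:266,230:350].repeat(4,0).repeat(4,1)
cv2.imwrite("pics/w5.png",cv2.resize(np.hstack([im,sd]),None,fx=.8,fy=.8)[:,:,::-1])
# back off up-left 10 mm while turning upright over 4 rows, then arc with upright tool
for deg,tl,o in [(120,29,3),(118,21,10),(118,12,10),(118,4,10),(118,0,10),(118,0,4)]+[(a,0,0) for a in range(120,181,5)]+[(183,0,0)]:
    th=np.radians(deg);C=leafpt(-78,-2.5-o,th);t,r=rel(j2w(tcp_for(C,tl)),goal_R(tl));print(deg,tl,C,t,r)
E
```

```text
[ 22.08  -0.53 141.73] [ 0.04 -0.08 -0.33] [-0.49 -0.86  0.35]
120 29 [ 34.24   0.   141.8 ] [ 0.14 -0.06 -0.46] [ 0.06 -0.08 -0.32]
118 21 [ 25.58   0.   146.24] [-0.24 -0.06 -1.39] [ 0.04 -8.08 -0.32]
118 12 [ 25.58   0.   146.24] [-0.03 -0.06 -1.5 ] [  0.01 -17.08  -0.33]
118 4 [ 25.58   0.   146.24] [ 0.16 -0.06 -1.57] [ -0.01 -25.08  -0.33]
118 0 [ 25.58   0.   146.24] [ 0.25 -0.06 -1.59] [ -0.02 -29.08  -0.33]
118 0 [ 30.88   0.   143.42] [ 0.58 -0.06 -1.09] [ -0.02 -29.08  -0.33]
120 0 [ 36.83   0.   140.3 ] [ 0.95 -0.07 -0.53] [ -0.02 -29.08  -0.33]
125 0 [ 42.69   0.   136.83] [ 1.29 -0.07  0.06] [ -0.02 -29.08  -0.33]
130 0 [ 48.22   0.   132.86] [ 1.58 -0.07  0.68] [ -0.02 -29.08  -0.33]
135 0 [ 53.39   0.   128.42] [ 1.82 -0.07  1.31] [ -0.02 -29.08  -0.33]
140 0 [ 58.14   0.   123.55] [ 2.   -0.07  1.97] [ -0.02 -29.08  -0.33]
145 0 [ 62.46   0.   118.29] [ 2.12 -0.08  2.64] [ -0.02 -29.08  -0.33]
150 0 [ 66.3    0.   112.67] [ 2.18 -0.08  3.32] [ -0.02 -29.08  -0.33]
155 0 [ 69.64   0.   106.73] [ 2.18 -0.08  4.  ] [ -0.02 -29.08  -0.33]
160 0 [ 72.44   0.   100.53] [ 2.13 -0.08  4.68] [ -0.02 -29.08  -0.33]
165 0 [74.7  0.  94.1] [ 2.01 -0.08  5.35] [ -0.02 -29.08  -0.33]
170 0 [76.38  0.   87.51] [ 1.84 -0.08  6.01] [ -0.02 -29.08  -0.33]
175 0 [77.49  0.   80.79] [ 1.61 -0.08  6.65] [ -0.02 -29.08  -0.33]
180 0 [78.  0. 74.] [ 1.32 -0.08  7.27] [ -0.02 -29.08  -0.33]
183 0 [78.02  0.   69.91] [ 1.13 -0.08  7.63] [ -0.02 -29.08  -0.33]
```

View pics/w5.png

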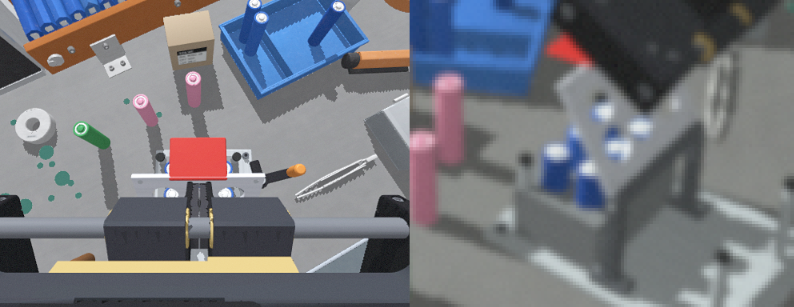

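The leaf is past vertical (~115°), cells are standing and the fingertip is on its back. Next I'll back off a little, turn the tool upright and continue down.

>>> {"fn": "jog_arm", "kwargs": {"motion": [{"travel":[-0.2,0,-1.4],"delta_rot":[0,-8,-0.3]},{"travel":[0,0,-1.5],"delta_rot":[0,-16,-0.3]},{"travel":[0.2,0,-1.6],"delta_rot":[0,-24,-0.3]},{"travel":[0.25,0,-1.6],"delta_rot":[0,-29,-0.3]},{"travel":[0.6,0,-1.1],"delta_rot":[0,-29,-0.3]},{"travel":[0.95,0,-0.5],"delta_rot":[0,-29,-0.3]},{"travel":[1.3,0,0.1],"delta_rot":[0,-29,-0.3]},{"travel":[1.6,0,0.7],"delta_rot":[0,-29,-0.3]},{"travel":[1.8,0,1.3],"delta_rot":[0,-29,-0.3]},{"travel":[2.0,0,2.0],"delta_rot":[0,-29,-0.3]}]}}

```text
clock: 6.3
tool_pos: [531.7, -349.5, 134.2]
orientation: [0.0, 0.972, -0.235, 0.001]
force: [-1.8, 2.0, -1.1]
gripper_width: 0.003
grip_force: 0.7
```

```bash
python3 - <<'E'
from h import *
np.set_printoptions(precision=2,suppress=True)
p,Rt,s=tool();j=w2j(p);print(j,(Rt.inv()*goal_R(0)).as_rotvec(degrees=True),s["force"])
for deg in range(140,181,5):
    th=np.radians(deg);C=leafpt(-78,-2.5,th);t,r=rel(j2w(tcp_for(C,0)),goal_R(0));print(deg,t)
E
```

```text
[ 48.71  -1.05 134.17] [ 0.01 -0.09 -0.04] [-1.84  2.04 -1.12]
140 [-0.01 -0.11 -0.04]
145 [ 0.42 -0.11  0.49]
150 [ 0.81 -0.11  1.05]
155 [ 1.14 -0.11  1.65]
160 [ 1.42 -0.11  2.27]
165 [ 1.64 -0.11  2.91]
170 [ 1.81 -0.11  3.57]
175 [ 1.92 -0.11  4.24]
180 [ 1.97 -0.11  4.92]
```

>>> {"fn": "jog_arm", "kwargs": {"motion": [{"travel":[0.4,0,0.5],"delta_rot":[0,0,0]},{"travel":[0.8,0,1.0],"delta_rot":[0,0,0]},{"travel":[1.1,0,1.6],"delta_rot":[0,0,0]},{"travel":[1.4,0,2.3],"delta_rot":[0,0,0]},{"travel":[1.6,0,2.9],"delta_rot":[0,0,0]},{"travel":[1.8,0,3.6],"delta_rot":[0,0,0]},{"travel":[1.9,0,4.2],"delta_rot":[0,0,0]},{"travel":[2.0,0,4.7],"delta_rot":[0,0,0]},{"travel":[2.0,0,4.9],"delta_rot":[0,0,0]},{"travel":[2.0,0,4.9],"delta_rot":[0,0,0]}]}}

```text
clock: 7.3
tool_pos: [549.7, -358.5, 86.3]
orientation: [0.0, 0.972, -0.235, 0.001]
force: [-3.5, 1.3, 7.6]
gripper_width: 0.007
grip_force: 3.9
```

>>> {"fn": "jog_arm", "kwargs": {"motion": [{"travel":[0,0,0.1],"delta_rot":[0,0,0]},{"travel":[0,0,0.2],"delta_rot":[0,0,0]},{"travel":[0,0,0.3],"delta_rot":[0,0,0]},{"travel":[0,0,0.3],"delta_rot":[0,0,0]}]}}

```text
clock: 7.7
tool_pos: [549.9, -358.6, 85.5]
orientation: [0.001, 0.972, -0.235, 0.001]
force: [-10.5, 4.2, 24.9]
gripper_width: 0.003
grip_force: 12.5
```

>>> {"fn": "jog_arm", "kwargs": {"motion": [{"travel":[0,0,0.2],"delta_rot":[0,0,0]},{"travel":[0,0,0.0],"delta_rot":[0,0,0]},{"travel":[0,0,-1.0],"delta_rot":[0,0,0]},{"travel":[0,0,-3.0],"delta_rot":[0,0,0]},{"travel":[0,0,-6.0],"delta_rot":[0,0,0]},{"travel":[-3,0,-9.0],"delta_rot":[0,0,0]},{"travel":[-6,0,-11.0],"delta_rot":[0,0,0]},{"travel":[-6,0,-11.0],"delta_rot":[0,0,0]}]}}

```text
clock: 8.5
tool_pos: [495.5, -330.6, 195.8]
orientation: [0.001, 0.972, -0.235, 0.002]
force: [0.8, -0.3, 0.9]
gripper_width: 0.006
grip_force: 0.0
```

```bash
python3 - <<'E'
from h import *
np.set_printoptions(precision=2,suppress=True)
p,Rt,s=tool();print(w2j(p),s["force"])
im=optics.read_camera("wrist");a=optics.read_camera("scene");cv2.imwrite("pics/sc6.png",a[:,:,::-1]);cv2.imwrite("pics/wr6.png",im[:,:,::-1])
b=optics.read_camera("side");cv2.imwrite("pics/sd6.png",b[:,:,::-1])
sd=b[190:286,230:350].repeat(4,0).repeat(4,1)
cv2.imwrite("pics/w6.png",cv2.resize(np.hstack([im,sd]),None,fx=.8,fy=.8)[:,:,::-1])
# orange pin from the wrist
c=optics.calibration("wrist");h=cv2.cvtColor(im,cv2.COLOR_RGB2HSV)
print("push start",[rel(j2w([x,y,z]),goal_R(0,45)) for x,y,z in [(26,-118,190),(26,-118,99)]])
E
```

```text
[  7.85  -0.79 195.83] [ 0.81 -0.32  0.88]
push start [(array([ 1.73, 11.69,  0.2 ]), array([  0.03,  -0.08, -45.05])), (array([ 1.72, 11.69,  9.3 ]), array([  0.03,  -0.08, -45.05]))]
```

View pics/w6.png

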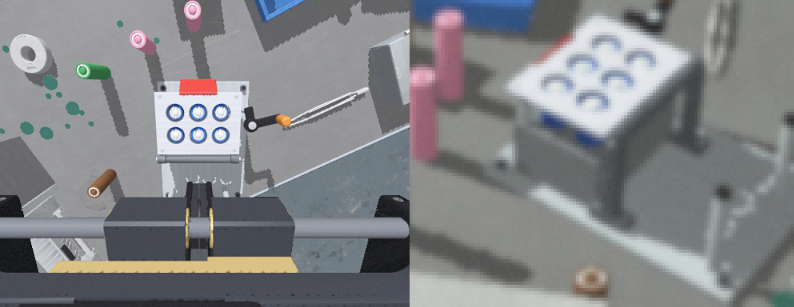

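The leaf lies flat, with all six cells centred in its holes at (198,124) and the lip at (198,87). Pressing stalled at tip z ≈ 74.5, which matches the closed height. The catch hub is at (251,125) and the pin at (285,121), so the catch is still open. Next, the catch.

>>> {"fn": "jog_arm", "kwargs": {"motion": [{"travel":[0.3,2.0,0],"delta_rot":[0,0,-7.5]},{"travel":[0.6,4.0,0],"delta_rot":[0,0,-15]},{"travel":[0.9,6.0,0],"delta_rot":[0,0,-22.5]},{"travel":[1.2,8.0,0],"delta_rot":[0,0,-30]},{"travel":[1.5,10.0,0],"delta_rot":[0,0,-37.5]},{"travel":[1.7,11.7,0],"delta_rot":[0,0,-45]},{"travel":[1.7,11.7,2.5],"delta_rot":[0,0,-45]},{"travel":[1.7,11.7,6.0],"delta_rot":[0,0,-45]},{"travel":[1.7,11.7,9.3],"delta_rot":[0,0,-45]},{"travel":[1.7,11.7,9.3],"delta_rot":[0,0,-45]}]}}

```text
clock: 9.65
tool_pos: [455.7, -441.0, 93.2]
orientation: [-0.004, 0.988, 0.155, -0.002]
force: [-0.3, 0.8, 0.3]
gripper_width: 0.008
grip_force: 0.0
```

```bash
python3 - <<'E'
from h import *
np.set_printoptions(precision=2,suppress=True)
p,Rt,s=tool();print(w2j(p),s["force"])
m=np.array([1,1,0])/2**.5;l=np.array([1,-1,0])/2**.5;c=np.array([44,-62,99])
for a in(-42,7.6): print(rel(j2w(c+a*m+27*l),goal_R(0,45)))
E
```

```text
[  22.85 -117.19   93.24] [-0.29  0.8   0.32]
(array([ 1.2 ,  0.29, -0.58]), array([-0.45,  0.15, -0.01]))
(array([ 6.16,  0.29, -0.59]), array([-0.45,  0.15, -0.01]))
```

>>> {"fn": "jog_arm", "kwargs": {"motion": [{"travel":[0.3,0.3,-0.5],"delta_rot":[0,0,0]},{"travel":[1.0,0.3,-0.6],"delta_rot":[0,0,0]},{"travel":[1.7,0.3,-0.6],"delta_rot":[0,0,0]},{"travel":[2.3,0.3,-0.6],"delta_rot":[0,0,0]},{"travel":[3.0,0.3,-0.6],"delta_rot":[0,0,0]},{"travel":[3.7,0.3,-0.6],"delta_rot":[0,0,0]},{"travel":[4.4,0.3,-0.6],"delta_rot":[0,0,0]},{"travel":[5.1,0.3,-0.6],"delta_rot":[0,0,0]},{"travel":[5.8,0.3,-0.6],"delta_rot":[0,0,0]},{"travel":[6.2,0.3,-0.6],"delta_rot":[0,0,0]}]}}

```text
clock: 10.65
tool_pos: [515.2, -424.7, 104.1]
orientation: [-0.002, 0.988, 0.155, -0.003]
force: [-24.3, 6.0, 9.4]
gripper_width: 0.006
grip_force: 11.6
```

>>> {"fn": "jog_arm", "kwargs": {"motion": [{"travel":[0.1,0,0],"delta_rot":[0,0,0]},{"travel":[0.3,0,0],"delta_rot":[0,0,0]},{"travel":[0.3,0,0],"delta_rot":[0,0,0]}]}}

```text
clock: 10.95
tool_pos: [515.3, -424.8, 104.0]
orientation: [-0.002, 0.988, 0.154, -0.005]
force: [-26.7, 7.9, 12.4]
gripper_width: 0.005
grip_force: 12.5
```

```bash
python3 - <<'E'
from h import *
np.set_printoptions(precision=2,suppress=True)
p,Rt,s=tool();j=w2j(p);print(j,s["force"])
m=np.array([1,1,0])/2**.5;l=np.array([1,-1,0])/2**.5;c=np.array([44,-62,99]);print((j-c)@m,(j-c)@l)
im=optics.read_camera("wrist");cv2.imwrite("pics/wr7.png",im[:,:,::-1])
sd=optics.read_camera("side")[175:271,230:350].repeat(4,0).repeat(4,1)
cv2.imwrite("pics/w7.png",cv2.resize(np.hstack([im,sd]),None,fx=.8,fy=.8)[:,:,::-1])
E
```

```text
[ 68.53 -75.58 104.  ] [-26.72   7.88  12.39]
7.7385092727660645 26.947791437541095
```

>>> {"fn": "jog_arm", "kwargs": {"motion": [{"travel":[-0.6,0,0],"delta_rot":[0,0,0]},{"travel":[-2.0,0,0],"delta_rot":[0,0,0]},{"travel":[-4.0,0,0],"delta_rot":[0,0,0]},{"travel":[-5.0,0,-3],"delta_rot":[0,0,0]},{"travel":[-7.0,0,-7],"delta_rot":[0,0,0]},{"travel":[-9.0,0,-10],"delta_rot":[0,0,0]},{"travel":[-9.0,0,-10],"delta_rot":[0,0,0]},{"travel":[-9.0,0,-10],"delta_rot":[0,0,0]}]}}

```text
clock: 11.85
tool_pos: [434.8, -453.8, 205.9]
orientation: [0.001, 0.988, 0.154, 0.001]
force: [0.3, 0.6, -0.4]
gripper_width: 0.004
grip_force: 0.0
```

```bash
python3 - <<'E'
from h import *
im=optics.read_camera("wrist")
a=optics.read_camera("scene")[155:251,140:250].repeat(4,0).repeat(4,1)
cv2.imwrite("pics/w8.png",cv2.resize(np.hstack([im,a]),None,fx=.83,fy=.83)[:,:,::-1])
p,Rt,s=tool();print(w2j(p),s["force"],s["clock"])
E
```

```text
[   9.76117353 -136.92739634  204.21579448] [0.66144936 0.67164179 0.52005429] 11.95
```

View pics/w8.png

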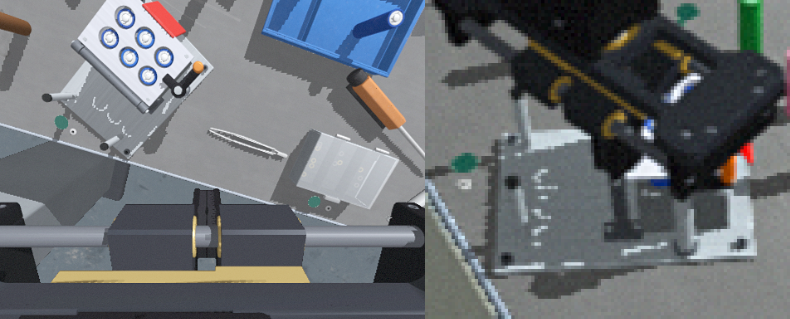

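The catch is closed: its nose at (167,82) is over the leaf, and the pin at (200,67) points along jig +x. The leaf is flat, and the tweezers and parts box haven't moved. Handing in.

```bash
python3 -c "
from plant import arm
print(arm.close_job())"
```

```text
the job is handed in; nothing more can be done
None
```

I closed the leaf flat over the six cells, turned the catch to its stop with its nose over the leaf, and handed the job in at about 12 s; no verdict came back.

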